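# Open the vent of the square flux tank

## Robot

A 7-joint arm with a two-finger parallel gripper is mounted at the origin on the work surface. World frame = base frame: x ahead of the robot, y to its left, z up, the work surface at z = 0. Lengths are in m, angles in rad, forces in N, time in s.
With the tool pointing down it reaches from about 0.4 to 0.85 m from the base axis. Payload 10.4 kg.
Tool frame: the origin (TCP) lies between the finger pads; the fingertips stand 19 mm ahead of it and the grasp point (between the pads) is the TCP; x points along the fingers, y is the direction in which the jaws open and shut, and the axes are right-handed (so a half turn about x gives the same grasp; the last joint's range is limited). The gripper opens to 87 mm and grips with 3 to 60 N. Pads are 19 mm wide; open, the fingers measure 117 mm over their backs; the gripper's body (75 mm by 190 mm) begins 51 mm behind the grasp point.
Start: joints at [1.262, 0.332, -0.065, 1.46, 0.022, 1.35, -0.088], TCP at [0.176, -0.6, 0.242] pointing down, gripper open.
Joint ranges: [-2.6, 2.6], [-0.5, 2.12], [-1.47, 1.34], [0.16, 2.42], [-1.27, 4.41], [0.06, 2.06], [-2.6, 2.6]. Speed limits (rad/s): [2.22, 2.22, 2.79, 2.79, 3.14, 3.14, 3.14].

## Interface

Orientations are given as a unit quaternion [x, y, z, w].
In Python, from bench import r gives the robot as it stands.
- The arm moves only by the tool drive_tool, never from a script. Its argument "motion" is a list of rows, each a list of 4 numbers: the shift along the tool's x, y, z in cm, then the turn about the tool's x in units of 5 degrees (1.0 is 5 degrees). In form: [[tx, ty, tz, twist], ...]. A call has 1 to 20 rows; each row is the pose to reach, as a shift and turn from the pose commanded when the call began, along the tool's axes at that moment; what a row does not reach only later rows make up. A row lasts 1/12 s, in which the tool goes at most 41.7 mm and 7.16 degrees, less where a joint would pass 70% of its speed; a pose out of reach is approached as far as the arm can. A call with a gripper value outside its range is refused whole. "grip" is the closure in counts, from 0 (fully open) to 255 (shut), set as the call begins (left out, the last holds). The fingers move at their own pace and stop on an object; "force" is the grip in N (left out, the last holds). Time passes only in rows, so rows that repeat a pose let the fingers close. It gives the time, the measured TCP pose, the force and the opening at its end, in the units of the state.
- r.read_state(): the state, without advancing time (a new reading comes with each control period).
- r.camera(name): name is "scene" or "top" or "wrist"; returns the picture (480x640x3 uint8, red, green, blue); there is no depth.
- r.calibration(name): a dict with "fx", "fy", "cx", "cy" (pixels), "dist" ([k1, k2, p1, p2, k3] as OpenCV has them; the pictures are not rectified), "xyz" and "orientation" of the camera in the world. Camera axes: x right, y up, looking along -z (the intrinsics and any distortion apply to the point x, -y, -z); pixel columns grow to the right and rows downward; lengths in m; the calibration is good to about 2 mm. A picture is of the moment at which its call begins: read the wrist's pose just before it. calibration takes no time and is no camera call; for the wrist camera it gives the pose at the moment of the call.
- r.close_job(): hands the job in, once; it reports no verdict.
The state is a dict: "time": time; "joint_positions": joint angles; "joint_vel": joint speeds; "joint_torque": joint torques, N m; "ee_pos": TCP position; "eef_rot": TCP orientation; "ft_force": force on the tool from outside, world axes, zero at the start; "torque": the same for the moment, N m; "width": finger opening in m.
Only numpy, scipy, OpenCV 4.12 (cv2) and the standard library are available. Lean on these libraries where they do the work, as an engineer would, in place of code of your own. Each camera call takes 0.05 s, during which the arm holds its last target.

## Task

Open the vent of the square flux tank on the bench: flip its hinged steel cover right back until it leans open past upright, then unscrew the black cap beneath it by turning it anticlockwise (seen from above) by at least 60 degrees. Leave the round tank's cover shut.

Things in the scene. Friction and masses are not known exactly. Their poses are not given: they have to be found in the camera images.
- cover_tab (a point): Middle of the tongue (22 wide, 8 thick, 50 mm long) on the free edge of the square tank's cover (plate 105 x 70 x 5 mm, 9 mm side skirts). Shut it is level, 134 mm above the bench, 49 mm over the tank top. 138 mm from the hinge axis, 33 from the plate's edge, 17 from the tongue's tip. Axes when shut: x level to the hinge (same height), y along the hinge, z up; they turn with the cover.
- cover (a joint): Angle (rad) of the hinged steel cover of the square tank (aluminium box 180 x 130 x 85 mm, bolted down): 0 shut, 1.57 upright, 2.4 at its open stop, leaning back. Moves easily (under 1 N at the tongue). Let go before upright it falls shut; past upright it falls back to the stop by itself and stays.
- cap_mid (a point): Centre, half-way up, of the square tank's black ribbed round vent cap: 46 mm diameter, 32 mm high, from 95 to 127 mm above the bench, on a 36 mm wide neck 10 mm over the flat tank top. Upright axis, 60 mm from the hinge axis, under the middle of the cover, which blocks it from above while shut. z up; x and y turn with the cap.
- vent_cap (a joint): Turn of that vent cap (rad): 0 screwed shut, growing as it is turned anticlockwise seen from above, up to a stop at 1.5. Stiffness 0.08 N m; it stays where it is left and does not rise or come off. It starts within 0.12 of shut.
- round_cover (a joint): Angle of the look-alike cover on the round (drum-shaped, 150 mm diameter, 85 mm high) tank that stands on the other side, left or right, of the bench: 0 shut, 2.4 open. To be left shut.
Not all that is in view belongs to the job. What is shaped like the part that bears round_cover but blue or yellow is not meant.

How it is judged:
By the outcome, as a careful person would: the job done as asked, in the order asked, and still so for the second after the job is handed in, with the robot touching nothing.
It also fails if it takes over 51 s, if anything falls off the work surface, if the arm or the gripper's body presses on something with over 40 N, if the wrist force passes 120 N, or if a joint passes its speed limit or range.

## Working session

There is one attempt and no reset: what is moved stays moved. The work goes in short steps, Python scripts to look and compute and a tool call to move; the robot and the scene stay as the last step left them, time stands still between calls to the robot, and variables do not carry over. Pictures are saved under pics/ and viewed, and the job is handed in when it is done.

Besides the shell and the picture viewer there is one more tool, called as a command line: name --pt "numbers of a row" for each row, then --argument value for the rest. drive_tool: Moves the arm, as the interface text tells. Its arguments: {"type":"object","properties":{"motion":{"type":"array","items":{"type":"array","items":{"type":"number"}}},"grip":{"type":"number"},"force":{"type":"number"}},"required":["motion"]}

```bash
ls; mkdir -p pics; python3 - <<'E'
from bench import r
import cv2
s=r.read_state();print({k:s[k] for k in s})
for n in ("scene","top","wrist"):
    c=r.calibration(n);print(n,c)
    cv2.imwrite(f"pics/{n}0.png",r.camera(n)[:,:,::-1])
E
```

```text
pics
{'time': 0.0, 'joint_positions': array([ 1.26239047,  0.33285353, -0.06469149,  1.46096514,  0.02160241,
        1.34990874, -0.08853372]), 'joint_vel': array([-0.00070252,  0.00262004, -0.00140708, -0.00054409, -0.0003405 ,
       -0.00206292,  0.00213216]), 'joint_torque': array([ 2.30604437e-04, -6.23251891e+01,  2.49871990e-02, -3.89905787e+01,
       -6.13515987e-02,  3.93851101e-02,  8.44989768e-05]), 'ee_pos': array([ 0.1760901 , -0.59929094,  0.24075399]), 'eef_rot': array([-0.69980168, -0.1011964 ,  0.69999806, -0.10019785]), 'ft_force': array([ 0.6380185 ,  0.02383499, -0.2806673 ]), 'torque': array([ 0.01661481,  0.03252089, -0.00650217]), 'width': 0.08687363259102039}
scene {'fx': 580.0292238913189, 'fy': 580.0292238913189, 'cx': 320.8901006964177, 'cy': 239.89256966043934, 'dist': array([0.04322051, 0.        , 0.        , 0.        , 0.        ]), 'xyz': array([1.40758482, 0.49291557, 0.81353058]), 'orientation': array([0.22435049, 0.43414226, 0.77134336, 0.40769692])}
top {'fx': 458.3872493922023, 'fy': 458.3872493922023, 'cx': 328.42826037836096, 'cy': 237.95135623495298, 'dist': array([-0.02338055,  0.        ,  0.        ,  0.        ,  0.        ]), 'xyz': array([ 0.38071499, -0.15890741,  1.03351721]), 'orientation': array([ 0.02974111, -0.02987732, -0.70546957,  0.70748533])}
wrist {'fx': 423.2838017936808, 'fy': 423.2838017936808, 'cx': 326.0773369908681, 'cy': 239.8343633620685, 'dist': array([-0.08653415,  0.        ,  0.        ,  0.        ,  0.        ]), 'xyz': array([ 0.24995288, -0.57866305,  0.38325931]), 'orientation': array([-0.11338179,  0.08511548, -0.59299719,  0.79262492])}
```

View pics/scene0.png

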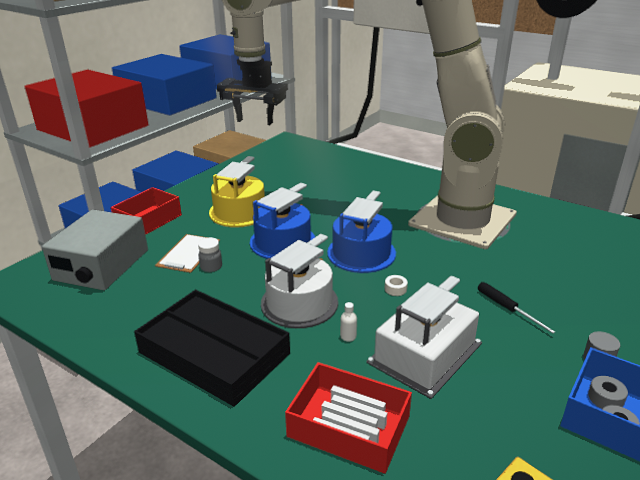

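View pics/top0.png

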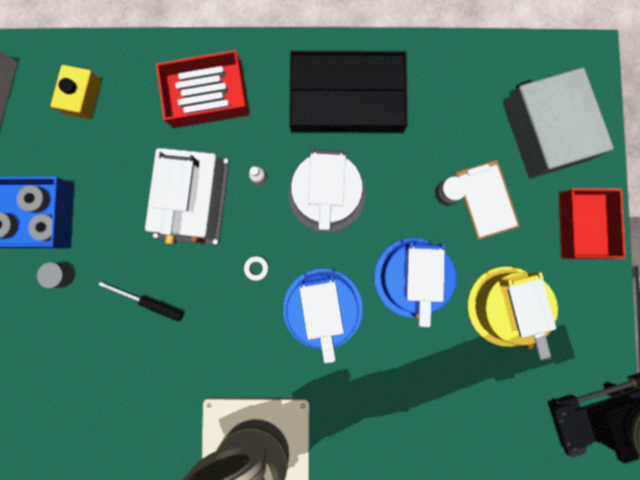

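View pics/wrist0.png

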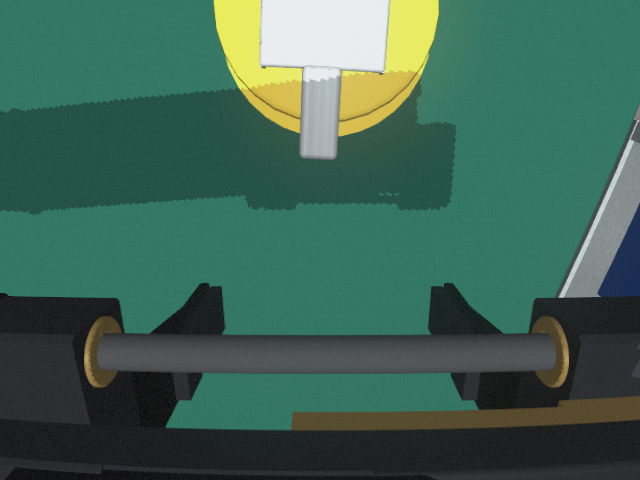

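The top picture shows the square tank near (185,195), its tongue pointing to the robot around (168,225). The round white tank is at (327,190), with blue and yellow decoys beside it. I'll zoom in on the square one.

```bash
python3 - <<'E'
import cv2,numpy as np
a=cv2.imread("pics/top0.png")[130:260,120:250];b=cv2.imread("pics/scene0.png")[260:400,350:500]
A=cv2.resize(a,(400,400),interpolation=2);B=cv2.resize(b,(400,373),interpolation=2)
B=cv2.copyMakeBorder(B,0,27,0,0,0)
cv2.imwrite("pics/z1.png",np.hstack([A,B]))
E
```

```text
(no output)
```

View pics/z1.png

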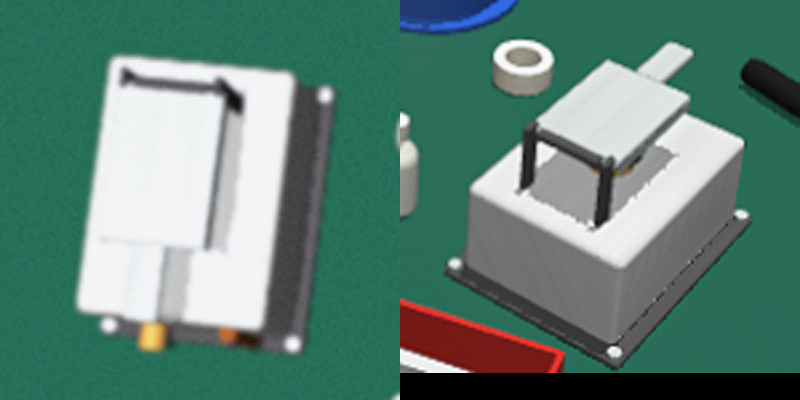

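```bash
cat > h.py <<'E'
import cv2,numpy as np
from scipy.spatial.transform import Rotation as R
def ray(c,u,v):
    K=np.array([[c['fx'],0,c['cx']],[0,c['fy'],c['cy']],[0,0,1]])
    p=cv2.undistortPoints(np.array([[[u,v]]],float),K,np.array(c['dist']))[0,0]
    return np.array(c['xyz']),R.from_quat(c['orientation']).apply([p[0],-p[1],-1])
def plane(c,u,v,z):
    o,d=ray(c,u,v);return o+d*(z-o[2])/d[2]
def pix(c,P):
    q=R.from_quat(c['orientation']).inv().apply(np.array(P)-c['xyz'])
    K=np.array([[c['fx'],0,c['cx']],[0,c['fy'],c['cy']],[0,0,1]])
    return cv2.projectPoints(np.array([[q[0],-q[1],-q[2]]]),np.zeros(3),np.zeros(3),K,np.array(c['dist']))[0][0,0]
E
python3 - <<'E'
from bench import r
from h import *
c=r.calibration("top");k=130/400
f=lambda x,y,z:plane(c,120+x*k-.5+k/2,130+y*k-.5+k/2,z)
P={}
for n,x,y,z in [("hL",122,80,.137),("hR",228,93,.137),("pL",98,240,.137),("pR",212,248,.137),("tL0",131,247,.138),("tR0",163,249,.138),("tL1",124,318,.138),("tR1",157,321,.138),
 ("T1",110,57,.085),("T2",296,73,.085),("T3",264,328,.085),("T4",78,308,.085)]:
    P[n]=f(x,y,z);print(n,P[n].round(4))
tip=(P['tL1']+P['tR1'])/2;base=(P['tL0']+P['tR0'])/2;hm=(P['hL']+P['hR'])/2;pm=(P['pL']+P['pR'])/2
print("plate len",np.linalg.norm(hm-pm),"w",np.linalg.norm(P['pL']-P['pR']),"tongue",np.linalg.norm(tip-base),np.linalg.norm(P['tL1']-P['tR1']))
for a,b in ((hm,tip),(hm,pm),(base,tip),(P['T1'],P['T4']),(P['T2'],P['T3'])): print(np.degrees(np.arctan2(*(b-a)[[1,0]])),np.linalg.norm(b-a))
# scene
c=r.calibration("scene");k=150/400
g=lambda x,y,z:plane(c,350+x*k-.5+k/2,260+y*k-.5+k/2,z)
for n,x,y in [("tip a",275,42),("tip b",293,52),("pl",209,60),("pr",291,98),("hl",133,123),("hr",212,166)]: print(n,g(x,y,.138).round(4))
s=r.read_state();print(R.from_quat(s['eef_rot']).as_matrix().round(3),s['time'])
E
```

```text
hL [0.6208 0.1799 0.137 ]
hR [0.6122 0.1104 0.137 ]
pL [0.5157 0.1916 0.137 ]
pR [0.5107 0.1177 0.137 ]
tL0 [0.5111 0.1697 0.138 ]
tR0 [0.5098 0.149  0.138 ]
tL1 [0.4652 0.1727 0.138 ]
tR1 [0.4634 0.1514 0.138 ]
T1 [0.6509 0.2084 0.085 ]
T2 [0.6396 0.0795 0.085 ]
T3 [0.4637 0.0969 0.085 ]
T4 [0.477  0.2239 0.085 ]
plate len 0.1037268346410425 w 0.07407487161930913 tongue 0.046212015739021985 0.021375423723448094
173.66287998023088 0.15311436473309978
174.71454106159996 0.1037268346410425
176.70605489455014 0.046212015739021985
174.91174417994017 0.17460416269047419
174.36256054178153 0.17679520543991623
tip a [0.4673 0.1622 0.138 ]
tip b [0.4719 0.1786 0.138 ]
pl [0.5163 0.1312 0.138 ]
pr [0.526 0.2   0.138]
hl [0.6151 0.1201 0.138 ]
hr [0.6269 0.1863 0.138 ]
[[-0.     0.282 -0.959]
 [ 0.001 -0.959 -0.282]
 [-1.    -0.001  0.   ]] 0.15
```

The scene-view and top-view estimates differ by about 8 mm. I'll move to a hover short of the tongue, with the jaws parallel to the hinge, and refine with the wrist camera.

drive_tool --pt "0 -30.7 -37.6 4.4" --pt "0 -30.7 -37.6 4.4" --pt "0 -30.7 -37.6 4.4" --pt "0 -30.7 -37.6 4.4" --pt "0 -30.7 -37.6 4.4" --pt "0 -30.7 -37.6 4.4" --pt "0 -30.7 -37.6 4.4" --pt "0 -30.7 -37.6 4.4" --pt "0 -30.7 -37.6 4.4" --pt "0 -30.7 -37.6 4.4" --pt "0 -30.7 -37.6 4.4" --pt "0 -66.2 -45.9 4.4" --pt "0 -66.2 -45.9 4.4" --pt "0 -66.2 -45.9 4.4" --pt "0 -66.2 -45.9 4.4" --pt "0 -66.2 -45.9 4.4" --pt "0 -66.2 -45.9 4.4" --pt "0 -66.2 -45.9 4.4" --pt "0 -66.2 -45.9 4.4" --pt "0 -66.2 -45.9 4.4" --grip 0

```text
time: 1.82
ee_pos: [0.4295, 0.1535, 0.2417]
eef_rot: [0.707, -0.035, -0.706, -0.035]
ft_force: [1.1, 0.5, -0.2]
width: 0.087
```

drive_tool --pt "0 0 0 0" --pt "0 0 0 0" --pt "0 0 0 0"

```text
time: 2.07
ee_pos: [0.43, 0.1511, 0.2413]
eef_rot: [-0.706, 0.035, 0.706, 0.035]
ft_force: [-0.1, -0.6, -0.1]
width: 0.0869
```

```bash
python3 - <<'E'
from bench import r
from h import *
s=r.read_state();print(s['time'],s['ee_pos'],R.from_quat(s['eef_rot']).as_matrix().round(3),s['joint_positions'].round(2))
c=r.calibration("wrist");np.save("w1.npy",c,allow_pickle=True)
cv2.imwrite("pics/w1.png",r.camera("wrist")[:,:,::-1])
E
```

```text
2.0667 [0.43003846 0.15111608 0.24126115] [[-0.001 -0.098 -0.995]
 [-0.    -0.995  0.098]
 [-1.     0.     0.   ]] [ 0.4  -0.   -0.82  1.85 -0.    1.3  -2.09]
```

View pics/w1.png

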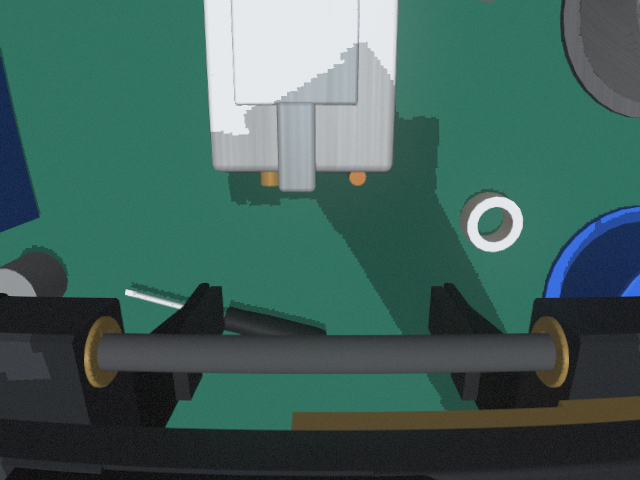

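```bash
python3 - <<'E'
from h import *
c=np.load("w1.npy",allow_pickle=True).item()
for n,u,v,z in [("tipL",279,190,.138),("tipR",315,190,.138),("bL",278,103,.138),("bR",316,103,.138),("pL",236,103,.137),("pR",357,103,.137),("TL",214,168,.085),("TR",391,168,.085)]:
    print(n,plane(c,u,v,z).round(4))
from bench import r
w=plane(c,297,190,.138)
# two-ray with top tip
ct=r.calibration("top");k=130/400
for name,(u,v) in {"wrist-top":(120+140.5*k-.3,130+319.5*k-.3)}.items():
    o1,d1=ray(c,297,190);o2,d2=ray(ct,u,v)
    t=np.linalg.lstsq(np.c_[d1,-d2],o2-o1,rcond=None)[0];print(o1+d1*t[0],o2+d2*t[1])
cs=r.calibration("scene")
print(pix(cs,w),pix(ct,w))
E
```

```text
tipL [0.4681 0.174  0.138 ]
tipR [0.466 0.153 0.138]
bL [0.5168 0.1684 0.138 ]
bR [0.5147 0.1473 0.138 ]
pL [0.5194 0.192  0.137 ]
pR [0.5125 0.1245 0.137 ]
TL [0.48   0.2245 0.085 ]
TR [0.4676 0.1003 0.085 ]
[0.46567942 0.16416037 0.12978329] [0.46496822 0.16482099 0.12995366]
[453.45812182 275.5793795 ] [164.63612283 232.12554535]
```

drive_tool --pt "0 -1.6 -5.3 0" --pt "0 -1.6 -5.3 0" --pt "4 -1.6 -5.3 0" --pt "8 -1.6 -5.3 0" --pt "9.5 -1.6 -5.3 0" --pt "10.7 -1.6 -5.3 0" --pt "10.7 -1.6 -5.3 0" --pt "10.7 -1.6 -5.3 0"

```text
time: 2.78
ee_pos: [0.4848, 0.1617, 0.135]
eef_rot: [0.706, -0.035, -0.706, -0.035]
ft_force: [0.6, -0.1, -0.1]
width: 0.0874
```

```bash
python3 - <<'E'
from bench import r
from h import *
s=r.read_state();print(s['time'],s['ee_pos'],s['ft_force'])
cv2.imwrite("pics/w2.png",r.camera("wrist")[:,:,::-1])
E
```

```text
2.7833 [0.48484859 0.16169457 0.13503456] [ 0.5669737  -0.12543949 -0.07715017]
```

View pics/w2.png

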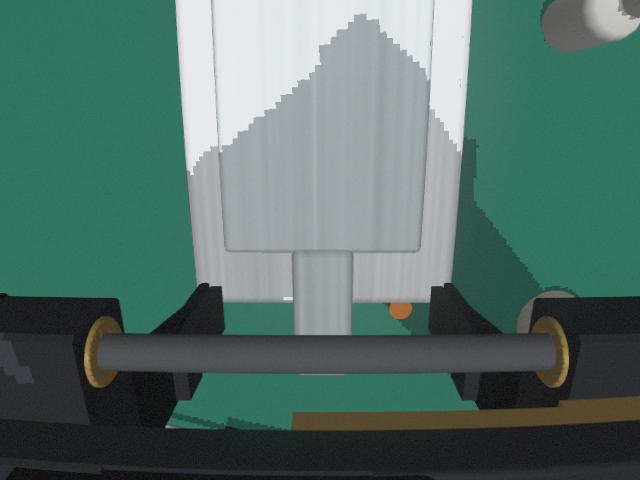

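The tongue (columns 294–352) is centred between the fingers (about 212 and 440), with the tip still visible under the bar. Closing.

drive_tool --pt "0 0 0 0" --pt "0 0 0 0" --pt "0 0 0 0" --pt "0 0 0 0" --pt "0 0 0 0" --pt "0 0 0 0" --pt "0 0 0 0" --pt "0 0 0 0" --grip 255 --force 8

```text
time: 3.5
ee_pos: [0.4844, 0.1624, 0.1345]
eef_rot: [-0.706, 0.035, 0.706, 0.035]
ft_force: [0.2, -0.5, -0.3]
width: 0.0415
```

drive_tool --pt "0 0 0 0" --pt "0 0 0 0" --pt "0 0 0 0" --pt "0 0 0 0" --pt "0 0 0 0" --pt "0 0 0 0"

```text
time: 4.0
ee_pos: [0.4844, 0.163, 0.1346]
eef_rot: [0.706, -0.034, -0.706, -0.035]
ft_force: [1.0, 4.1, -1.5]
width: 0.0219
```

drive_tool --pt "-1.44 0 -0.08 0" --pt "-2.87 0 -0.3 0" --pt "-4.26 0 -0.68 0" --pt "-5.61 0 -1.19 0" --pt "-6.9 0 -1.85 0" --pt "-8.11 0 -2.64 0" --pt "-9.23 0 -3.54 0"

```text
time: 4.58
ee_pos: [0.5198, 0.1594, 0.2277]
eef_rot: [0.706, -0.034, -0.706, -0.035]
ft_force: [2.7, 3.6, -2.5]
width: 0.0219
```

drive_tool --pt "-1.03 0 -1.03 0" --pt "-1.93 0 -2.15 0" --pt "-2.72 0 -3.36 0" --pt "-3.38 0 -4.65 0" --pt "-3.89 0 -6.0 0" --pt "-4.27 0 -7.39 0" --pt "-4.49 0 -8.82 0" --pt "-4.57 0 -10.26 0" --pt "-4.49 0 -11.7 0" --pt "-4.27 0 -13.13 0" --pt "-3.89 0 -14.52 0" --pt "-3.57 0 -15.43 0" --pt "-3.57 0 -15.43 0"

```text
time: 5.67
ee_pos: [0.6738, 0.1439, 0.2605]
eef_rot: [-0.705, 0.035, 0.707, 0.035]
ft_force: [-0.9, 1.4, -3.9]
width: 0.0219
```

```bash
python3 - <<'E'
from bench import r
from h import *
s=r.read_state();print(s['time'],s['ee_pos'],s['ft_force'])
cv2.imwrite("pics/s3.png",r.camera("scene")[:,:,::-1])
E
```

```text
5.6667 [0.67381245 0.14388667 0.26053677] [-0.9416043   1.35215495 -3.9198138 ]
```

View pics/s3.png

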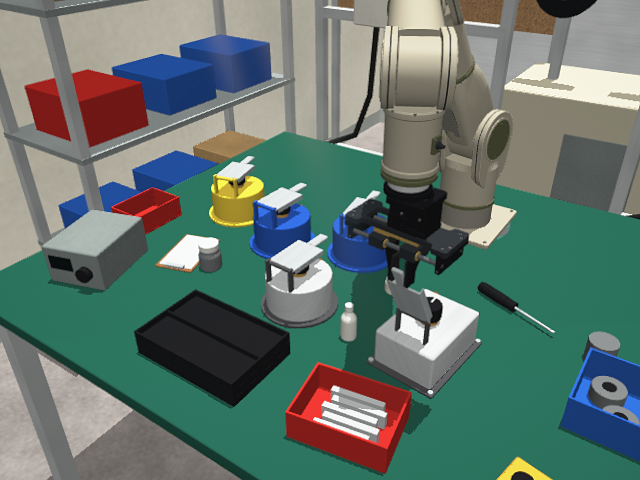

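The cover leans past upright (plate around (410,298)), and the black cap shows at (432,308). Releasing.

drive_tool --pt "0 0 0 0" --pt "0 0 0 0" --pt "0 0 0 0" --pt "0 0 0 0" --pt "-3 0 2 0" --pt "-6 0 5 0" --pt "-7 0 9 0" --pt "-7 0 13 0" --pt "-7 0 17 0" --pt "-7 0 20 0" --pt "-7 0 20 0" --pt "-7 0 20 0" --grip 0

```text
time: 6.72
ee_pos: [0.4733, 0.1633, 0.3337]
eef_rot: [0.708, -0.036, -0.705, -0.034]
ft_force: [0.7, -0.2, 0.6]
width: 0.086
```

```bash
python3 - <<'E'
from bench import r
from h import *
s=r.read_state();print(s['time'],s['ee_pos'],s['ft_force'],s['joint_positions'].round(2))
c=r.calibration("wrist");np.save("w4.npy",c,allow_pickle=True)
w=r.camera("wrist")[:,:,::-1];cv2.imwrite("pics/w4.png",w)
a=r.camera("scene")[:,:,::-1];cv2.imwrite("pics/s4f.png",a);cv2.imwrite("pics/s4.png",cv2.resize(a[240:400,340:500],(600,600),interpolation=2))
a=r.camera("top")[:,:,::-1];cv2.imwrite("pics/t4.png",a)
E
```

```text
6.7167 [0.47332217 0.16328395 0.33369624] [ 0.68570293 -0.23215575  0.61581985] [ 0.38  0.08 -0.84  1.59  0.06  1.49 -2.13]
```

View pics/w4.png

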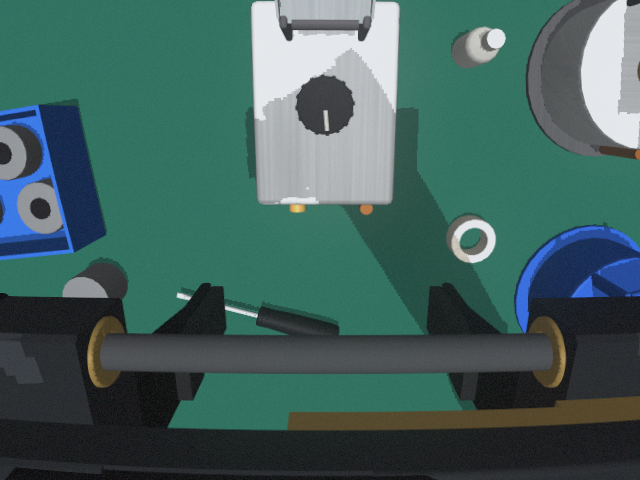

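View pics/s4.png

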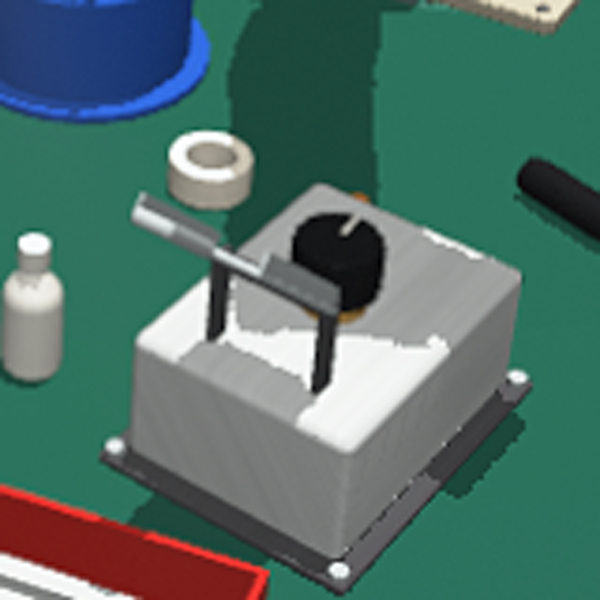

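View pics/t4.png

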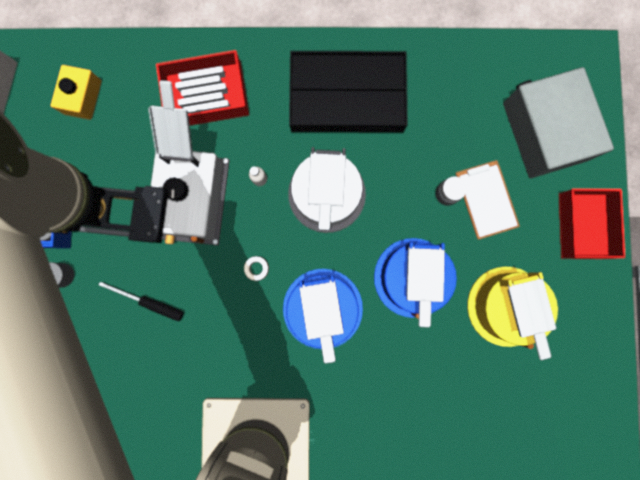

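```bash
python3 - <<'E'
from h import *
c=np.load("w4.npy",allow_pickle=True).item()
g=cv2.cvtColor(cv2.imread("pics/w4.png"),6)[60:150,280:370]
m=cv2.morphologyEx((g<75).astype(np.uint8),3,np.ones((7,7)))
cs,_=cv2.findContours(m,0,1);k=max(cs,key=cv2.contourArea)
(u,v),rad=cv2.minEnclosingCircle(k);u+=280;v+=60
print(u,v,rad)
for z in(.127,.12): print(plane(c,u,v,z).round(4), np.linalg.norm(plane(c,u-rad,v,z)-plane(c,u+rad,v,z)))
print("cam",c['xyz'])
# hinge bar end knobs
for q in((288,33),(365,33)): print(plane(c,*q,.134).round(4))
p=[plane(c,*q,.127) for q in((325,110),(326,131))];d=p[1]-p[0];print("pointer yaw",np.degrees(np.arctan2(d[1],d[0])))
E
```

```text
324.73622131347656 104.69684982299805 29.931058883666992
[0.5602 0.1542 0.127 ] 0.04750187311738587
[0.5604 0.1542 0.12  ] 0.04845353510975749
cam [0.54937073 0.15526585 0.47640253]
[0.6151 0.1765 0.134 ]
[0.6095 0.1189 0.134 ]
pointer yaw 177.17685289971763
```

Wrist view: the cover is back at its stop, and the cap is at (325,105). That puts it at (0.5605, 0.154), which fits 60 mm from the hinge. j7 is near its limit, so I'll use the half-turned grasp, moving over the cap with the turn split over two calls.

drive_tool --pt "0 0.07 -3 -1.4" --pt "0 0.07 -6 -2.8" --pt "0 0.07 -8.77 -4.2" --pt "0 0.07 -8.77 -5.6" --pt "0 0.07 -8.77 -7.0" --pt "0 0.07 -8.77 -8.4" --pt "0 0.07 -8.77 -9.8" --pt "0 0.07 -8.77 -11.2" --pt "0 0.07 -8.77 -12.6" --pt "0 0.07 -8.77 -14" --pt "0 0.07 -8.77 -15.5" --pt "0 0.07 -8.77 -15.5"

```text
time: 7.87
ee_pos: [0.5623, 0.1536, 0.3316]
eef_rot: [-0.571, -0.417, 0.572, -0.416]
ft_force: [0.2, -0.2, -0.3]
width: 0.0872
```

drive_tool --pt "0 0 0 -1.4" --pt "0 0 0 -2.8" --pt "0 0 0 -4.2" --pt "0 0 0 -5.6" --pt "0 0 0 -7.0" --pt "0 0 0 -8.4" --pt "0 0 0 -9.8" --pt "0 0 0 -11.2" --pt "0 0 0 -12.6" --pt "0 0 0 -14" --pt "0 0 0 -15.5" --pt "0 0 0 -15.5" --pt "0 0 0 -15.5"

```text
time: 8.95
ee_pos: [0.5618, 0.1538, 0.332]
eef_rot: [0.189, 0.682, -0.189, 0.681]
ft_force: [-0.4, -0.2, -0.0]
width: 0.0866
```

```bash
python3 - <<'E'
from bench import r
from h import *
s=r.read_state();M=R.from_quat(s['eef_rot']).as_matrix();print(s['time'],s['ee_pos'],M.round(3),s['joint_positions'].round(2))
d=np.array([.5605,.154,.118])-s['ee_pos'];print("tool cm",(M.T@d*100).round(2))
c=r.calibration("wrist");w=r.camera("wrist")[:,:,::-1];cv2.imwrite("pics/w5.png",w);print(pix(c,[.5605,.154,.127]))
E
```

```text
8.95 [0.56184988 0.15381723 0.33199266] [[-0.001  0.515  0.857]
 [ 0.001  0.857 -0.515]
 [-1.     0.    -0.002]] [ 0.56  0.47 -1.26  1.38  0.44  1.6   0.38]
tool cm [21.4  -0.06 -0.09]
[326.48531659 210.03756156]
```

View pics/w5.png

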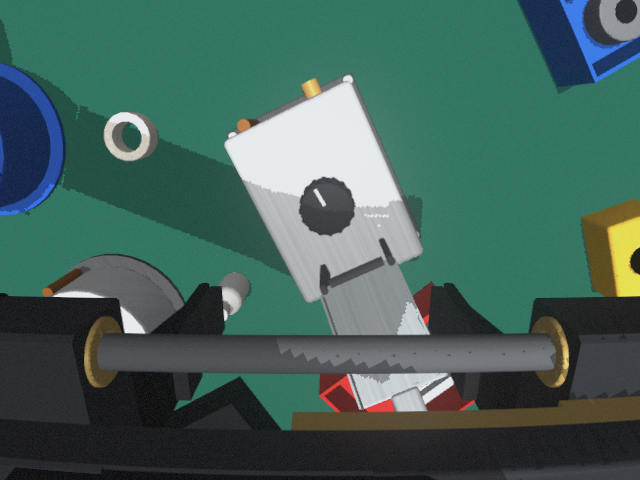

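drive_tool --pt "3 0 -0.25 0" --pt "6 0 -0.25 0" --pt "9 0 -0.25 0" --pt "12 0 -0.25 0" --pt "15 0 -0.25 0" --pt "17 0 -0.25 0" --pt "19 0 -0.25 0" --pt "20.5 0 -0.25 0" --pt "21.4 0 -0.25 0" --pt "21.4 0 -0.25 0" --pt "21.4 0 -0.25 0"

```text
time: 9.92
ee_pos: [0.5594, 0.1555, 0.119]
eef_rot: [0.187, 0.682, -0.187, 0.682]
ft_force: [-0.1, 0.4, -0.5]
width: 0.0872
```

drive_tool --pt "0 0 0 0" --pt "0 0 0 0" --pt "0 0 0 0" --pt "0 0 0 0" --pt "0 0 0 0" --pt "0 0 0 0" --pt "0 0 0 0" --pt "0 0 0 0" --pt "0 0 0 0" --pt "0 0 0 0" --grip 255 --force 40

```text
time: 10.75
ee_pos: [0.5595, 0.1558, 0.1187]
eef_rot: [0.187, 0.682, -0.186, 0.682]
ft_force: [3.7, 3.3, -1.0]
width: 0.0452
```

```bash
python3 - <<'E'
from bench import r
from h import *
s=r.read_state();print(s['time'],s['ee_pos'],s['ft_force'],s['width'],s['joint_positions'].round(2))
cv2.imwrite("pics/w6.png",r.camera("wrist")[:,:,::-1])
a=r.camera("scene")[:,:,::-1];cv2.imwrite("pics/s6.png",cv2.resize(a[200:400,340:540],(600,600),interpolation=2))
E
```

```text
10.75 [0.55952643 0.15581138 0.11870407] [ 3.71820436  3.2850023  -1.02338362] 0.04519412649781891 [ 0.52  0.62 -1.15  1.68  0.59  1.24  0.27]
```

View pics/s6.png

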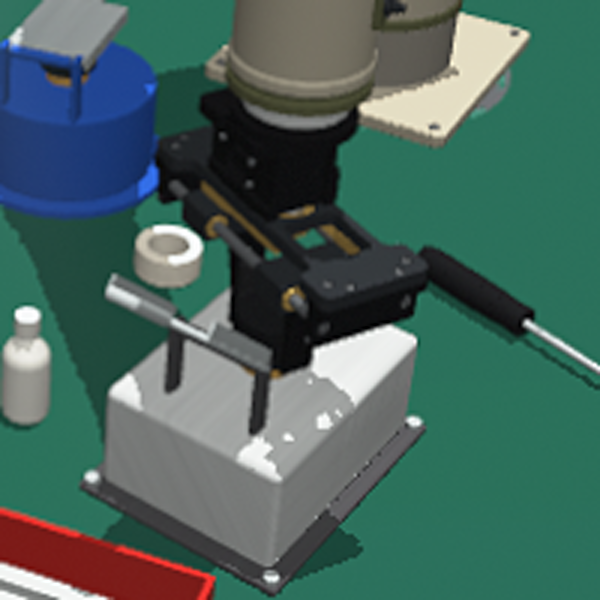

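The cap is held at 45 mm opening and the cover stands clear. Turning anticlockwise 45°.

drive_tool --pt "0 0 0 0" --pt "0 0 0 -1" --pt "0 0 0 -2" --pt "0 0 0 -3" --pt "0 0 0 -4" --pt "0 0 0 -5" --pt "0 0 0 -6" --pt "0 0 0 -7" --pt "0 0 0 -8" --pt "0 0 0 -9" --pt "0 0 0 -9"

```text
time: 11.77
ee_pos: [0.5595, 0.1553, 0.1187]
eef_rot: [-0.09, 0.701, 0.09, 0.701]
ft_force: [2.8, 2.0, 1.6]
width: 0.045
```

```bash
python3 - <<'E'
from bench import r
from h import *
s=r.read_state();print(s['time'],s['ee_pos'],s['ft_force'],s['torque'],s['width'],s['joint_positions'].round(2))
cv2.imwrite("pics/w7.png",r.camera("wrist")[:,:,::-1])
a=r.camera("scene")[:,:,::-1];cv2.imwrite("pics/s7.png",cv2.resize(a[200:400,340:540],(600,600),interpolation=2))
E
```

```text
11.7667 [0.55945647 0.15534597 0.11865279] [2.82122415 2.01094709 1.60524757] [ 0.29769388 -0.67759902  0.11715141] 0.04501053672197013 [ 0.59  0.72 -1.29  1.68  0.72  1.3   0.98]
```

View pics/s7.png

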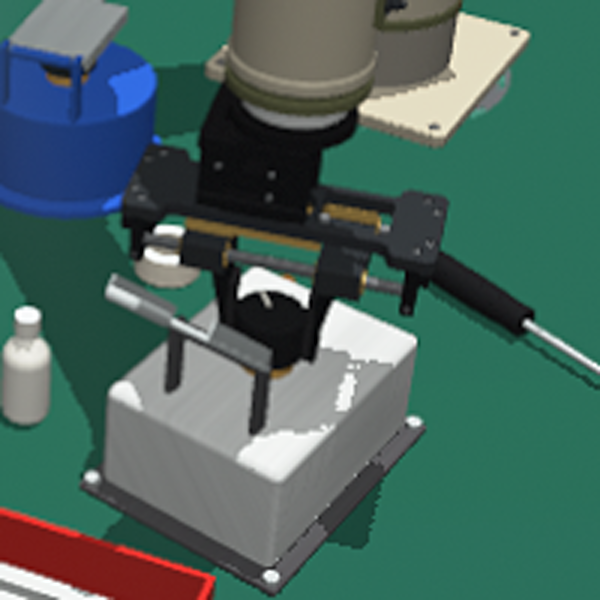

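View pics/w7.png

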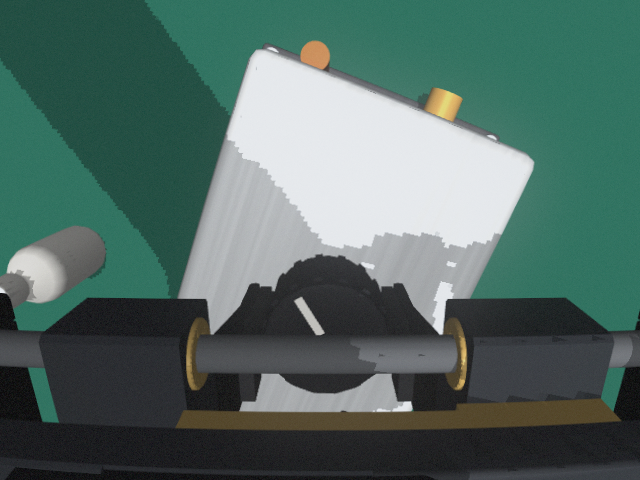

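The pointer in the wrist view kept its angle relative to the gripper while the tank turned, so the cap moved with it. Regrasping for the rest.

drive_tool --pt "0 0 0 0" --pt "0 0 0 0" --pt "0 0 0 0" --pt "0 0 0 0" --pt "0 0 0 1" --pt "0 0 0 2" --pt "0 0 0 3" --pt "0 0 0 4" --pt "0 0 0 5" --pt "0 0 0 6" --pt "0 0 0 7" --pt "0 0 0 7" --grip 0

```text
time: 12.87
ee_pos: [0.5591, 0.1552, 0.1186]
eef_rot: [0.128, 0.695, -0.128, 0.695]
ft_force: [1.4, -0.7, 0.7]
width: 0.0869
```

drive_tool --pt "0 0 0 0" --pt "0 0 0 0" --pt "0 0 0 0" --pt "0 0 0 0" --pt "0 0 0 0" --pt "0 0 0 0" --pt "0 0 0 0" --pt "0 0 0 0" --pt "0 0 0 0" --pt "0 0 0 0" --pt "0 0 0 0" --grip 255

```text
time: 13.78
ee_pos: [0.5594, 0.1558, 0.1186]
eef_rot: [0.127, 0.696, -0.126, 0.696]
ft_force: [3.2, 3.4, -2.4]
width: 0.0448
```

drive_tool --pt "0 0 0 -1" --pt "0 0 0 -2" --pt "0 0 0 -3" --pt "0 0 0 -4" --pt "0 0 0 -5" --pt "0 0 0 -5.8" --pt "0 0 0 -5.8" --pt "0 0 0 -5.8"

```text
time: 14.45
ee_pos: [0.5593, 0.1554, 0.1186]
eef_rot: [-0.051, 0.705, 0.051, 0.705]
ft_force: [2.9, 2.5, -0.4]
width: 0.0452
```

drive_tool --pt "0 0 0 0" --pt "0 0 0 0" --pt "0 0 0 0" --pt "0 0 0 0" --pt "0 0 0 0" --pt "-2 0 0 0" --pt "-5 0 0 0" --pt "-8 0 0 0" --pt "-12 0 0 0" --pt "-16 0 0 0" --pt "-20 0 0 0" --pt "-21 0 0 0" --pt "-21 0 0 0" --pt "-21 0 0 0" --grip 0

```text
time: 15.62
ee_pos: [0.5593, 0.1554, 0.3285]
eef_rot: [-0.052, 0.705, 0.051, 0.705]
ft_force: [-0.4, -0.5, -0.3]
width: 0.0867
```

```bash
python3 - <<'E'
from bench import r
from h import *
s=r.read_state();print(s['time'],s['ee_pos'],s['ft_force'],s['width'],s['joint_positions'].round(2))
c=r.calibration("wrist");np.save("w8.npy",c,allow_pickle=True)
cv2.imwrite("pics/w8.png",r.camera("wrist")[:,:,::-1])
a=r.camera("scene")[:,:,::-1];cv2.imwrite("pics/s8.png",a)
E
```

```text
15.6167 [0.55928797 0.15543166 0.32851388] [-0.39270162 -0.51326811 -0.29734854] 0.08667489521074548 [ 0.61  0.54 -1.39  1.39  0.53  1.63  1.  ]
```

View pics/s8.png

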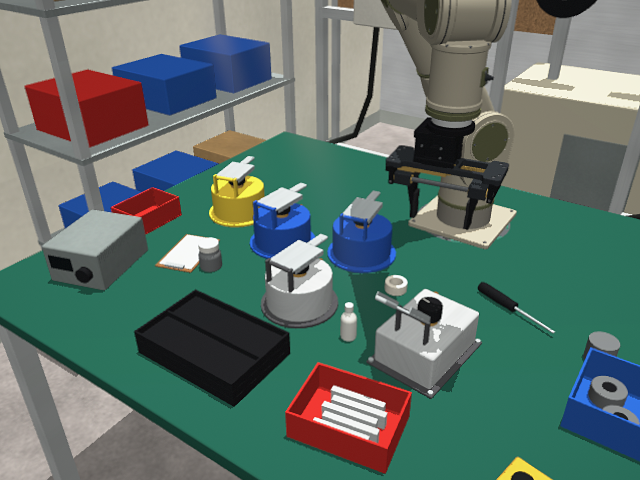

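View pics/w8.png

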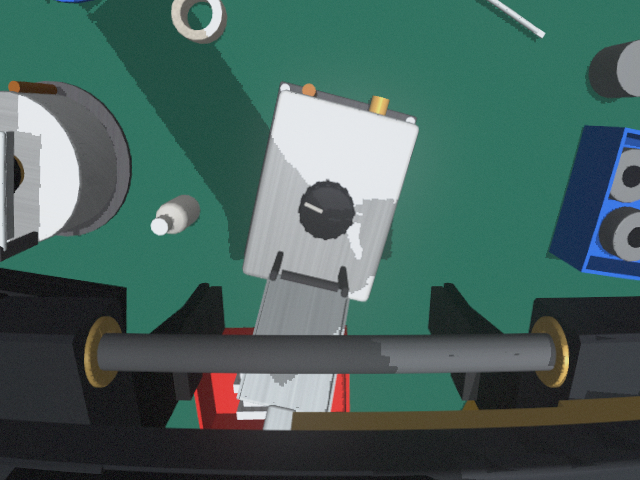

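```bash
python3 - <<'E'
from h import *
for f,box in (("4",(297,76,355,134)),("8",(299,181,355,239))):
    c=np.load(f"w{f}.npy",allow_pickle=True).item();g=cv2.cvtColor(cv2.imread(f"pics/w{f}.png"),6)
    x0,y0,x1,y1=box;cx,cy=(x0+x1)/2,(y0+y1)/2
    m=g.copy()*0;cv2.circle(m,(int(cx),int(cy)),23,255,-1);m=((g>110)&(m>0)).astype(np.uint8)
    n,l,st,ce=cv2.connectedComponentsWithStats(m);i=1+np.argmax(st[1:,4])
    ys,xs=np.where(l==i);P=np.array([plane(c,u,v,.127)[:2] for u,v in zip(xs,ys)])
    d=np.linalg.svd(P-P.mean(0))[2][0];o=P.mean(0)-plane(c,cx,cy,.127)[:2];d*=np.sign(d@o)
    print(f,st[i],np.degrees(np.arctan2(d[1],d[0]))%360)
E
```

```text
4 [323 110   6  19  83] 179.51609085856316
8 [305 202  18  12  83] 252.16796130897572
```

The pointer has turned 72.7°, the cover is open, the round cover is shut, and the arm is clear. Handing in.

```bash
python3 - <<'E'
from bench import r
print(r.close_job(), r.read_state()['time'])
E
```

```text
the job is handed in; nothing more can be done
the job is handed in; nothing more can be done
```

The square tank's vent is open and the job is handed in. The clock read about 15.6 s at the last check, against the 51 s limit.

- **Cover:** I gripped the tongue, swung it past upright and let go. The last pictures show it leaning back at its open stop.
- **Cap:** I turned it anticlockwise in two grasps, 45° then 29°. The pointer on the cap measured 72.7° of turn between the before and after pictures, so even the largest allowed starting offset (7°) leaves it past 60°.
- **Round tank:** its cover was never touched and is still shut in the last scene picture.
- **Robot:** it ended with open fingers about 20 cm above the cap, touching nothing. Sampled wrist forces were 6 N or less.

**Disagreements:** the scene and top camera estimates of the tongue differed by about 8 mm, so I used the wrist camera, which fitted the given sizes. A second wrist view put the cap about 3 mm from the first measurement; I split the difference, and both grasps held at 45 mm opening (the cap is 46 mm).

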